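# Take the pressure of a hand-truck tyre with a pencil gauge

### The job

Take the pressure of the hand-truck tyre that lies on the bench: lift the pencil gauge out of its place in the repair-kit tray, press its chuck down over the valve stem until it is home and its seal is squeezed tight, but not so hard as to strain the valve, and hold it there for a good half second with the rod at rest. Then lift it off and lay it gently back in its place in the tray, chuck down, with the rod still showing the reading (do not push it in); leave everything else where it is.

Things in the scene. Friction and masses are not known exactly. Their poses are not given: they have to be found in the camera images.
- wheel: Black pneumatic hand-truck wheel, 260 mm across, 76 mm high, lying flat, fixed. Sunk in its middle a grey steel rim with a steel hub (44 mm across, top 68 mm above the bench) and four bolts. Origin: centre of its underside, on the axle; z up; x points from the axle to the valve.
- valve_hole (a point): Point in the rim disc where the valve stem comes out, 36 mm from the axle along the wheel's x, 48 mm above the bench. The stem points up: black rubber 11 mm thick, its last 27 mm a brass neck 8 mm thick, 6.4 mm at the very tip; no cap. It gives way sideways at about 1 N at its tip and stays as it leans; it does not give way endwise.
- valve_above (a point): Point fixed to the wheel, 49 mm straight above valve_hole: the mean place of the stem's tip, not its true place. The tip, which is not measured, stands up to 10 mm higher or lower than this point (87 to 107 mm above the bench), and leans up to 5 mm (6.5 mm if pushed) to either side of it along each of the wheel's x and y.
- valve_core (a joint): Pin in the mouth of the valve, m: 0 = closed; grows to 0.01 as it is pressed in. The air behind it pushes with a constant 4 to 8.5 N, different for each tyre and unknown. It moves only once the gauge has taken up the whole pressure, so that the rod is out to its true reading; with the chuck right home it is 0.002 or more.
- gauge: Steel pencil gauge with right-angled chuck, 0.1 kg. Origin: centre of the chuck's open mouth, its lowest point; z up out of the chuck's back; x along the barrel from head to rod end. Chuck round, 20 mm outside, z = 0 to 16 mm. Barrel 12 mm thick, axis at z = 27 mm, x = 10 to 110 mm, with the rod's end at x = 115 mm when in.
- gauge_head (a point): Centre of the gauge's head, a steel block 20 x 20 mm with flat sides, 22 mm high, straight over the chuck and 25 mm above its mouth: the place to grip, across the gauge's y, so that the push goes straight down the chuck.
- gauge_seal (a point): Rubber seal in the chuck's bore, 14 mm above the mouth. Mouth: a funnel 16 mm wide, narrowing over 5 mm to a 10 mm bore. The stem enters 5 mm freely, then lifts a sprung pin (1.2 N per mm, until it balances the air; rod out 6 mm per mm), then squeezes the seal (12 N per mm, 2 mm at most). Airtight when the whole push is 12 N or more; over 25 N strains the valve.
- rod (a joint): How far the gauge's white square rod (4.5 mm thick) is out of the far end of the barrel, m: 0 = in, 0.055 at most. The pressure drives it out 13 to 36 mm according to the tyre, and friction (0.2 N) keeps it out when the gauge is taken off.
- tray: Open moulded grey plastic tray, 240 x 150 mm, 40 mm high, floor 6 mm thick, fixed. Origin: centre of its underside; z up. Its -x end is an open finger pocket 70 mm long, 140 mm wide; from it a channel 20 mm wide, walls to 38 mm, runs along y = 0 to the +x end, with a saddle at x = 9 to 27 mm, 27 mm high, for the barrel.
- gauge_place (a point): Where the gauge's origin is when it lies in its place: on the pocket's floor, 75 mm from the tray's origin towards -x, 6 mm above the bench. The gauge then stands on its chuck, its x along the tray's +x, the barrel in the channel on the saddle.
- tyre_lever: Loose bystander: flat steel tyre lever, 105 x 14 mm, in a side compartment of the tray.
- patch_tin: Loose bystander: flat metal tin, 60 x 40 x 16 mm, in the other side compartment.
- tape_roll: Loose bystander: roll of brown packing tape, 104 mm across, 48 mm high.
- box_cutter: Loose bystander: box cutter, 100 x 22 x 14 mm.
- tubs_white: Loose bystander: two stacked white tubs with lids, 106 x 84 x 92 mm.
- tubs_black: Loose bystander: one tub with a black lid, 106 x 84 x 46 mm.
- label_roll: Loose bystander: roll of paper labels standing on end, 90 mm across, 60 mm high.
- spanner: Loose bystander: steel spanner, 185 mm long, 7 mm thick.
Things that resemble listed ones, but are neither listed nor needed, are in the scene too. What is shaped like the gauge but orange is not meant.

How it is judged:
On the way, in this order (a step that is already met when the one before it is completed fails the run):
1. the gauge is lifted clear of the tray (height (world z) of gauge above 0.06 m and contact force between gauge and tray below 0.1 N), for 0.2 s.
2. the gauge is held home on the valve: pushed on with at least 12 N (seal tight), the valve's pin pressed in at least 1 mm (so the rod is out to its true reading), the rod at rest (value of joint valve_core above 0.001 m and value of joint rod above 0.01 m and velocity of joint rod below 0.004 m/s and contact force between gauge and wheel above 12 N), for 0.4 s.
At the end, for the whole second after the job is handed in: The gauge lies released and at rest in its place in the tray: chuck within 15 mm of the marked point and 4 mm of its height, upright within 0.12 rad, barrel along the channel within 0.15 rad; the rod is still out (over 10 mm) and the valve has closed (horizontal distance between gauge and gauge_place below 0.015 m and z of gauge in the frame of gauge_place below 0.004 m and angle between gauge's own z axis and vertical below 0.12 rad and angle between the x axis of gauge and the x axis of tray, either way round below 0.15 rad and linear speed of gauge below 0.02 m/s and contact force between the fingers and gauge below 0.1 N and value of joint rod above 0.01 m and value of joint valve_core below 0.0005 m); the robot touches nothing.
It fails at once if the valve is strained: the gauge bears on the wheel or its valve with more than 30 N, side forces included (contact force between gauge and wheel above 30 N).
It fails at once if the gauge is dropped or knocked into the tray (more than 30 N) (contact force between gauge and tray above 30 N).
It fails at once if the rod is pushed back in (velocity of joint rod below -0.01 m/s).
It fails at once if a bystander is moved by more than 20 mm (distance of any of tyre_lever, patch_tin, tape_roll, box_cutter, tubs_white, tubs_black, label_roll, spanner from where it was at the start of the episode above 0.02 m).
It also fails if it takes over 64 s, if anything falls off the work surface, if the arm or the gripper's body presses on something with over 40 N, if the wrist force passes 120 N, or if a joint passes its speed limit or range.

### The arm

A 6-joint arm with a two-finger parallel gripper is mounted at the origin on the work surface. World frame = base frame: x ahead of the robot, y to its left, z up, the work surface at z = 0. Lengths are in m, angles in rad, forces in N, time in s.
With the tool pointing down it reaches from about 0.375 to 0.9 m from the base axis. Payload 3.1 kg.
Tool frame: the origin (TCP) lies between the finger pads; the fingertips stand robot.tip_extent ahead of it and the grasp point (between the pads) lies 3 mm ahead of it (robot.tip_extent is the distance from the TCP to the fingertips, in m); z points along the fingers, x is the direction in which the jaws open and shut, and the axes are right-handed (so a half turn about z gives the same grasp; the last joint's range is limited). The gripper opens to 87 mm and grips with 3 to 60 N. Pads are 19 mm wide; open, the fingers measure 117 mm over their backs; the gripper's body (75 mm by 190 mm) begins 51 mm behind the grasp point.
Start: joints at [1.073, 0.527, 1.433, -0, 1.181, -0.178], TCP at [0.196, 0.593, 0.245] pointing down, gripper open.
Joint ranges: [-3.08, 3.08], [-0.75, 2.2], [0.22, 2.44], [-1.43, 4.57], [0, 2.65], [-2.85, 2.85]. Speed limits (rad/s): [2.79, 2.79, 3.14, 3.14, 3.14, 3.14].

### API

Orientations are given as a unit quaternion [x, y, z, w].
In Python, from rig import robot, cams gives the robot as it stands.
- The arm moves only by the tool carry_out, never from a script. Its argument "steps" is a list of rows, each a list of 3 entries, a list of its own where there are three numbers: the shift along the world's x, y, z in cm, then the turn about the world's z in degrees, then the closure, from 0 (fully open) to 1 (shut). In form: [[[dx, dy, dz], spin, fingers], ...]. A call has 1 to 10 rows; each row shifts and turns the pose as measured when the row begins; what a row does not reach is not made up. A row lasts 1/10 s, in which the tool goes at most 50 mm and 8.59 degrees, less where a joint would pass 70% of its speed; a pose out of reach is approached as far as the arm can. A call with a gripper value outside its range is refused whole. The fingers move at their own pace and stop on an object; "squeeze" is the grip in N (left out, the last holds). Time passes only in rows, so rows that do not move let the fingers close. It gives the time, the measured TCP pose, the force and the opening at its end, in the units of the state.
- robot.get_obs(): the state, without advancing time (a new reading comes with each control period).
- cams.camera(name): name is "scene" or "top"; returns a dict with "pixels" (400x640x3 uint8, red, green, blue), "fx", "fy", "cx", "cy" (pixels), "eye" and "rotation" of the camera in the world. Camera axes: x right, y up, looking along -z (the intrinsics and any distortion apply to the point x, -y, -z); pixel columns grow to the right and rows downward; lengths in m; the calibration is good to about 2 mm. A picture is of the moment at which its call begins. There is no depth.
- robot.hand_in(): hands the job in, once; it reports no verdict.
The state is a dict: "time": time; "q": joint angles; "joint_velocities": joint speeds; "joint_torque": joint torques, N m; "position": TCP position; "tool_rot": TCP orientation; "ft_force": force on the tool from outside, world axes, zero at the start; "moment": the same for the moment, N m; "grip_width": finger opening in m.
Only numpy, scipy, OpenCV 4.12 (cv2) and the standard library are available. Lean on these libraries where they do the work, as an engineer would, in place of code of your own. Each camera call takes 0.05 s, during which the arm holds its last target. There are 200 camera calls.

## Working session

There is one attempt and no reset: what is moved stays moved. The work goes in short steps, Python scripts to look and compute and a tool call to move; the robot and the scene stay as the last step left them, time stands still between calls to the robot, and variables do not carry over. Pictures are saved under pics/ and viewed, about 8 in all and at most 12, crops included, and the job is handed in when it is done.

Besides the shell and the picture viewer there is one more tool, called after "Emit:" by a JSON object that holds its "method" and its "body", one argument or row to a line. carry_out: Moves the arm, as the interface text tells. Its arguments: {"type":"object","properties":{"steps":{"type":"array"},"squeeze":{"type":"number"}},"required":["steps"]}

```bash
ls; mkdir -p pics
python3 - <<'E'
from rig import robot,cams
import cv2
o=robot.get_obs();print(o, robot.tip_extent)
for n in("scene","top"):
    c=cams.camera(n);cv2.imwrite(f"pics/{n}0.png",c["pixels"][:,:,::-1]);print({k:v for k,v in c.items() if k!="pixels"})
E
```

```text
pics
{'time': 0.0, 'q': array([ 1.07250828e+00,  5.28493276e-01,  1.43388762e+00, -2.42704784e-05,
        1.18139436e+00, -1.78500057e-01]), 'joint_velocities': array([-0.00032053,  0.00112233,  0.00024777, -0.00158194,  0.00038021,
       -0.00033154]), 'joint_torque': array([-5.86665665e-04, -4.40046072e+01, -1.76592368e+01,  6.32880698e-02,
        5.80169039e-02, -1.37685188e-04]), 'position': array([0.19612608, 0.59271368, 0.2435596 ]), 'tool_rot': array([ 8.10664841e-01,  5.85509457e-01, -9.79226013e-04,  4.81851535e-04]), 'ft_force': array([-0.41417554, -0.09361158,  0.94374607]), 'moment': array([-0.01883343, -0.01349922, -0.0249829 ]), 'grip_width': 0.08734086002689039} 0.022
{'fx': 414.4833864416904, 'fy': 414.4833864416904, 'cx': 322.0925134628919, 'cy': 206.3018735023192, 'eye': array([0.98047953, 0.92491246, 0.98116701]), 'rotation': array([0.09568799, 0.41994227, 0.87835873, 0.20731195])}
{'fx': 361.5032281074086, 'fy': 361.5032281074086, 'cx': 316.5585804698511, 'cy': 190.15219170849366, 'eye': array([ 0.34111725, -0.05843605,  1.10833325]), 'rotation': array([ 0.04622277, -0.04808179, -0.69623826,  0.71470545])}
```

View pics/scene0.png

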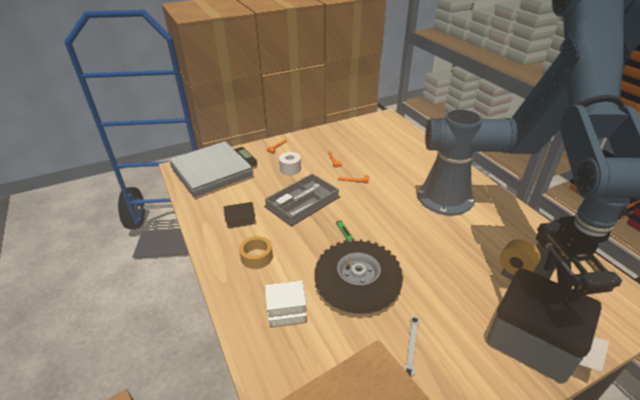

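View pics/top0.png

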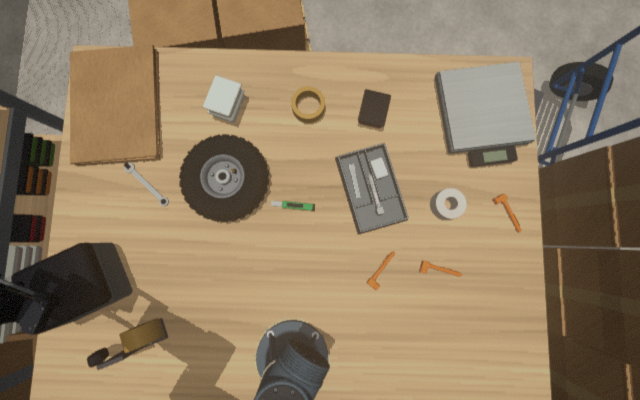

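The two overview pictures show the wheel at top px (224,177), the tray at (372,188) with the gauge in it, and the orange decoys away from it. Next I'll write a projection helper and look at enlarged crops.

```bash
cat > h.py <<'E'
from rig import robot,cams
import cv2,numpy as np
from scipy.spatial.transform import Rotation as R
from scipy.optimize import least_squares
def proj(c,P):
    p=R.from_quat(c["rotation"]).inv().apply(np.atleast_2d(P)-c["eye"])
    return np.c_[c["cx"]+c["fx"]*p[:,0]/-p[:,2], c["cy"]+c["fy"]*p[:,1]/p[:,2]]
def ray(c,uv,z):
    u=np.atleast_2d(uv).astype(float)
    d=R.from_quat(c["rotation"]).apply(np.c_[(u[:,0]-c["cx"])/c["fx"],-(u[:,1]-c["cy"])/c["fy"],-np.ones(len(u))])
    return c["eye"]+d*((z-c["eye"][2])/d[:,2])[:,None]
def tri(ct,uvt,cs,uvs):
    r=least_squares(lambda P:np.r_[proj(ct,P)[0]-uvt,proj(cs,P)[0]-uvs],[.5,0,.05]); return r.x,r.fun
def crop(c,x,y,w,h,k): return cv2.resize(c["pixels"][y:y+h,x:x+w,::-1],None,fx=k,fy=k,interpolation=cv2.INTER_CUBIC)
E
python3 - <<'E'
from h import *
t=cams.camera("top");s=cams.camera("scene")
print(proj(t,[[0,0,0]]),proj(s,[[0,0,0]]))
a=crop(t,330,138,80,100,5);b=crop(t,175,130,100,95,4)
A=np.zeros((500,800,3),np.uint8);A[:500,:400]=a;A[:380,400:]=b
cv2.imwrite("pics/c1.png",A)
a=crop(s,255,170,95,60,4);b=crop(s,310,230,100,90,4)
A=np.zeros((360,780,3),np.uint8);A[:240,:380]=a;A[:360,380:]=b
cv2.imwrite("pics/c2.png",A)
E
```

```text
[[291.81286604 356.2650901 ]] [[444.74874392 197.29847456]]
```

View pics/c1.png

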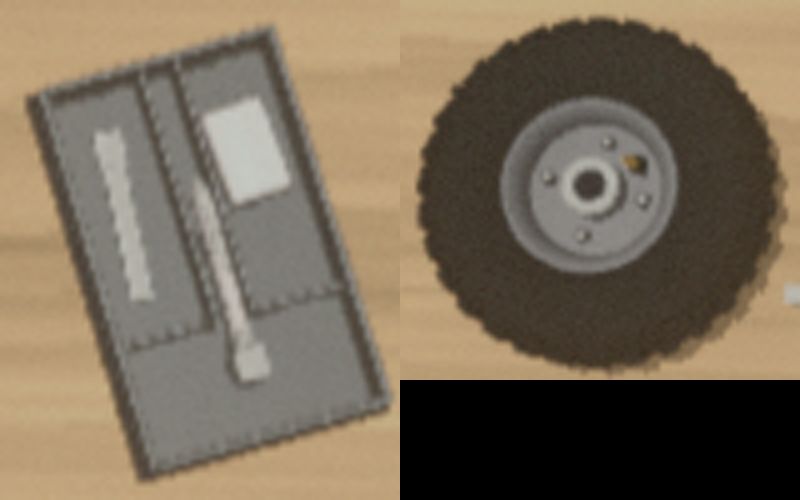

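View pics/c2.png

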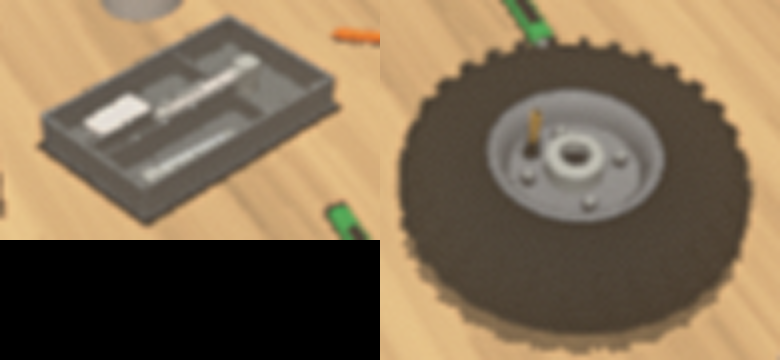

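Crops: in c1, the tray corners are at (30,97), (275,28), (390,405) and (145,478), the gauge head is at (252,363), and the valve tip is at about (629,161). In c2 the valve tip is at (537,110) and its base at about (532,150).

Run:
```python
from h import *
t=cams.camera("top");s=cams.camera("scene")
T=lambda x,y:np.array([330+x/5-.4,138+y/5-.4]); W=lambda x,y:np.array([175+(x-400)/4-.375,130+y/4-.375]);S=lambda x,y:np.array([310+(x-380)/4-.375,230+y/4-.375]);S1=lambda x,y:np.array([255+x/4-.375,170+y/4-.375])
C=ray(t,[T(30,97),T(275,28),T(390,405),T(145,478)],.04)
print("tray",C,"ctr",C.mean(0),"sides",np.linalg.norm(C-np.roll(C,-1,0),axis=1))
C2=ray(s,[S1(43,115),S1(228,17),S1(335,80),S1(147,197)],.04);print("tray scene top rim",C2,C2.mean(0))
d=(C[0]+C[1]-C[2]-C[3]);a=np.arctan2(d[1],d[0]);d2=C[1]-C[0];print("tray x angle",np.degrees(a),np.degrees(np.arctan2(d2[1],d2[0]))+90)
c=C.mean(0)[:2];print("place",c-.075*np.array([np.cos(a),np.sin(a)]))
print("head ray",ray(t,T(252,362),.042),"scene",ray(s,S1(248,62),.042))
print("rodend",ray(t,T(200,182),.033))
print("valve",tri(t,W(629,161),s,S(537,110)))
hub=ray(t,W(592,185),.068);print("hub",hub,ray(s,S(575,154),.068))
print("wheel edge mid",ray(t,W(598,193),.04))
print("hole base",ray(t,W(645,167),.055),ray(s,S(532,152),.055))
```

```text
tray [[ 0.58707466 -0.11425085  0.04      ]
 [ 0.63388648 -0.26225031  0.04      ]
 [ 0.40694273 -0.33041228  0.04      ]
 [ 0.36035401 -0.18609339  0.04      ]] ctr [ 0.49706447 -0.22325171  0.04      ] sides [0.15522625 0.2369589  0.1516524  0.23783105]
tray scene top rim [[ 0.63508155 -0.2561454   0.04      ]
 [ 0.41413849 -0.32307931  0.04      ]
 [ 0.36846962 -0.18187949  0.04      ]
 [ 0.59481312 -0.10550955  0.04      ]] [ 0.5031257  -0.21665344  0.04      ]
tray x angle 17.15065046317935 17.552018132286747
place [ 0.42539952 -0.24536809]
head ray [[ 0.43008674 -0.24842988  0.042     ]] scene [[ 0.43070626 -0.24284048  0.042     ]]
rodend [[ 0.53898579 -0.21832221  0.033     ]]
valve (array([0.53030704, 0.18483749, 0.08803178]), array([-0.00521118,  0.00758486, -0.00951888, -0.00083078]))
hub [[0.51555998 0.21551938 0.068     ]] [[0.51708843 0.2200661  0.068     ]]
wheel edge mid [[0.51431213 0.21804478 0.04      ]]
hole base [[0.53226601 0.18062806 0.055     ]] [[0.53828018 0.19379277 0.055     ]]
```

Emit:
{"method": "carry_out", "body": {
  "steps": [
    [[2.5,-4.2,0],-7.5,0.3],
    [[2.5,-4.2,0],-7.5,0.3],
    [[2.5,-4.2,0],-7.5,0.3],
    [[2.5,-4.2,0],-7.5,0.3],
    [[2.5,-4.2,0],-7.5,0.3],
    [[2.5,-4.2,0],-7.5,0.3],
    [[2.5,-4.2,0],-7.5,0.3],
    [[2.5,-4.2,0],-7.5,0.3],
    [[2.5,-4.2,0],-7.5,0.3],
    [[2.5,-4.2,0],-7.5,0.3]
  ]
}}

```text
time: 1.3
position: [0.4484, 0.167, 0.2453]
tool_rot: [0.999, -0.049, 0.005, -0.001]
ft_force: [0.6, 0.9, -0.1]
grip_width: 0.0612
```

Emit:
{"method": "carry_out", "body": {
  "steps": [
    [[0,-4.2,0],-7,0.3],
    [[0,-4.2,0],-7,0.3],
    [[0,-4.2,0],-7,0.3],
    [[0,-4.2,0],-7,0.3],
    [[0,-4.2,0],-7,0.3],
    [[0,-4.2,0],-7,0.3],
    [[0,-4.2,0],-7,0.3],
    [[0,-4.2,0],-7,0.3],
    [[0,-4.2,0],-7,0.3],
    [[0,0,0],0,0.3]
  ]
}}

```text
time: 2.3
position: [0.4534, -0.2342, 0.2481]
tool_rot: [0.809, -0.587, 0.012, 0.004]
ft_force: [0.5, -0.1, -0.2]
grip_width: 0.0609
```

Emit:
{"method": "carry_out", "body": {
  "steps": [
    [[-2.4,-1.0,-4.5],-0.8,0.35],
    [[0,0,-4.5],0,0.35],
    [[0,0,-3.5],0,0.35],
    [[0,0,0],0,0.35]
  ]
}}

```text
time: 2.7
position: [0.4314, -0.2461, 0.1245]
tool_rot: [0.805, -0.593, 0.017, 0.005]
ft_force: [-0.1, 1.1, 1.0]
grip_width: 0.0566
```

Run:
```python
from h import *
o=robot.get_obs();q=R.from_quat(o["tool_rot"]);print(o["position"],q.as_matrix().round(4))
t=cams.camera("top");s=cams.camera("scene")
print(proj(s,q.apply([0,0,.022])+o["position"]),proj(t,o["position"]))
a=crop(s,255,150,95,80,4);b=crop(t,330,138,80,100,4)
A=np.zeros((400,710,3),np.uint8);A[:320,:380]=a;A[:400,390:]=b
cv2.imwrite("pics/d1.png",A)
```

```text
[ 0.43142279 -0.24610612  0.12453944] [[ 0.295  -0.9552  0.0217]
 [-0.9549 -0.2956 -0.0273]
 [ 0.0325 -0.0127 -0.9994]]
[[315.66068231 171.62997277]] [[384.53964454 207.11351654]]
```

View pics/d1.png

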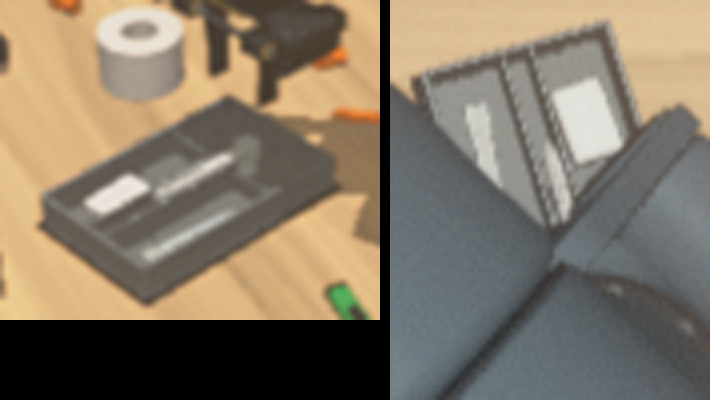

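The projected midpoint between the fingertips in the scene view (244,88 in the crop) matches the observed midpoint (242,88). The scene calibration is therefore good here, and I can descend.

Emit:
{"method": "carry_out", "body": {
  "steps": [
    [[-0.1,0.15,-3],0,0.35],
    [[0,0,-2.5],0,0.35],
    [[0,0,-1.5],0,0.35],
    [[0,0,-1.0],0,0.35],
    [[0,0,-0.5],0,0.35],
    [[0,0,0],0,0.35]
  ]
}}

```text
time: 3.4
position: [0.4431, -0.2517, 0.053]
tool_rot: [0.806, -0.591, 0.036, 0.006]
ft_force: [-0.2, 0.5, -0.5]
grip_width: 0.0569
```

Run:
```python
from h import *
o=robot.get_obs();q=R.from_quat(o["tool_rot"]);print(o["position"],q.as_matrix()[:,2].round(4),o["ft_force"])
```

```text
[ 0.44314832 -0.25171464  0.05300363] [ 0.0502 -0.0521 -0.9974] [-0.24675739  0.50104088 -0.51099659]
```

Emit:
{"method": "carry_out", "body": {
  "steps": [
    [[0,0,0],0,0.35],
    [[0,0,0],0,0.35]
  ]
}}

```text
time: 3.6
position: [0.4444, -0.2525, 0.055]
tool_rot: [0.806, -0.59, 0.038, 0.006]
ft_force: [1.0, 0.1, 0.3]
grip_width: 0.0567
```

```bash
cat >> h.py <<'E'
def st():
    o=robot.get_obs();M=R.from_quat(o["tool_rot"]).as_matrix();print(o["time"],(o["position"]*1000).round(1),"tilt",M[:2,2].round(4),"yaw",np.degrees(np.arctan2(M[1,0],M[0,0])).round(2),"F",o["ft_force"].round(1),"w",o["grip_width"],"q",o["q"].round(4))
E
python3 -c "from h import *;st()"
```

```text
3.6 [ 444.4 -252.5   55. ] tilt [ 0.0531 -0.0547] yaw -72.51 F [1.  0.1 0.3] w 0.056653995379334604 q [-0.7327  0.6808  1.9106 -0.0112  0.4741  0.5414]
```

Emit:
{"method": "carry_out", "body": {
  "steps": [
    [[0,0,1.5],0,0.35],
    [[0,0,1.5],0,0.35],
    [[0,0,1.5],0,0.35],
    [[0,0,0],0,0.35]
  ]
}}

```text
time: 4.0
position: [0.4448, -0.2529, 0.1033]
tool_rot: [0.806, -0.59, 0.039, 0.006]
ft_force: [-0.1, -0.7, 0.5]
grip_width: 0.0568
```

```bash
python3 -c "from h import *;st()"
```

```text
4.0 [ 444.8 -252.9  103.3] tilt [ 0.0551 -0.0564] yaw -72.52 F [-0.1 -0.7  0.5] w 0.05683009931861064 q [-0.7328  0.5856  1.8894 -0.0092  0.5878  0.539 ]
```

Emit:
{"method": "carry_out", "body": {
  "steps": [
    [[0,0,4],0,0.35],
    [[0,0,4],0,0.35],
    [[0,0,4],0,0.35],
    [[0,0,0],0,0.35],
    [[0,0,0],0,0.35]
  ]
}}

```text
time: 4.5
position: [0.4432, -0.2518, 0.2248]
tool_rot: [0.806, -0.591, 0.036, 0.006]
ft_force: [-0.9, 0.0, 0.1]
grip_width: 0.0563
```

```bash
python3 -c "from h import *;st()"
```

```text
4.5 [ 443.2 -251.8  224.8] tilt [ 0.0514 -0.0532] yaw -72.54 F [-0.9  0.   0.1] w 0.056348021321214824 q [-0.7334  0.3761  1.7881 -0.0065  0.9035  0.5354]
```

Emit:
{"method": "carry_out", "body": {
  "steps": [
    [[-2,1,0],0,0.35],
    [[0,0,0],0,0.35],
    [[0,0,0],0,0.35]
  ]
}}

```text
time: 4.8
position: [0.4223, -0.2413, 0.2222]
tool_rot: [0.806, -0.591, 0.035, 0.006]
ft_force: [0.1, -1.0, -0.4]
grip_width: 0.0567
```

```bash
python3 -c "from h import *;st()"
```

```text
4.8 [ 422.3 -241.3  222.2] tilt [ 0.0494 -0.0511] yaw -72.56 F [ 0.1 -1.  -0.4] w 0.0567346780164036 q [-0.7469  0.3513  1.8431 -0.0051  0.8762  0.5216]
```

Emit:
{"method": "carry_out", "body": {
  "steps": [
    [[0,0,-1],0,0.35],
    [[0,0,-1],0,0.35],
    [[0,0,-1],0,0.35],
    [[0,0,-1],0,0.35]
  ]
}}

```text
time: 5.2
position: [0.4238, -0.2424, 0.1778]
tool_rot: [0.806, -0.591, 0.035, 0.006]
ft_force: [0.7, -0.3, -0.3]
grip_width: 0.0569
```

```bash
python3 -c "from h import *;st()"
```

```text
5.2 [ 423.8 -242.4  177.8] tilt [ 0.0497 -0.0511] yaw -72.57 F [ 0.7 -0.3 -0.3] w 0.0568748206101752 q [-0.7465  0.4275  1.885  -0.0055  0.7579  0.5229]
```

Emit:
{"method": "carry_out", "body": {
  "steps": [
    [[0,0,5],0,0.35],
    [[0,0,5],0,0.35],
    [[0,0,0],0,0.35],
    [[0,0,0],0,0.35]
  ]
}}

```text
time: 5.6
position: [0.422, -0.2409, 0.2689]
tool_rot: [0.806, -0.591, 0.024, 0.005]
ft_force: [0.7, 0.4, -0.2]
grip_width: 0.0563
```

```bash
python3 -c "from h import *;st()"
```

```text
5.6 [ 422.  -240.9  268.9] tilt [ 0.033  -0.0357] yaw -72.56 F [ 0.7  0.4 -0.2] w 0.05631876575212206 q [-0.7468  0.2902  1.7725 -0.0044  1.0304  0.5213]
```

Emit:
{"method": "carry_out", "body": {
  "steps": [
    [[3,3,0],0,0.35],
    [[3,3,0],0,0.35],
    [[3,3,0],0,0.35],
    [[0,0,0],0,0.35],
    [[0,0,0],0,0.35]
  ]
}}

```text
time: 6.1
position: [0.5122, -0.1481, 0.2613]
tool_rot: [0.805, -0.593, 0.019, 0.006]
ft_force: [0.1, -0.7, -0.1]
grip_width: 0.0567
```

```bash
python3 -c "from h import *;st()"
```

```text
6.1 [ 512.2 -148.1  261.3] tilt [ 0.0246 -0.0322] yaw -72.78 F [ 0.1 -0.7 -0.1] w 0.05674792530199151 q [-0.4819  0.3711  1.6649 -0.0195  1.069   0.7972]
```

Emit:
{"method": "carry_out", "body": {
  "steps": [
    [[-4,0,0],0,0.35],
    [[-4,0,0],0,0.35],
    [[0,0,0],0,0.35],
    [[0,0,0],0,0.35]
  ]
}}

```text
time: 6.5
position: [0.4263, -0.1489, 0.2568]
tool_rot: [0.804, -0.594, 0.016, 0.007]
ft_force: [0.1, -0.4, 0.8]
grip_width: 0.0568
```

```bash
python3 -c "from h import *;st()"
```

```text
6.5 [ 426.3 -148.9  256.8] tilt [ 0.0174 -0.0291] yaw -72.9 F [ 0.1 -0.4  0.8] w 0.05680912673826794 q [-0.5748  0.2667  1.8514 -0.0178  0.9931  0.7069]
```

Emit:
{"method": "carry_out", "body": {
  "steps": [
    [[0,0,5],0,0.35],
    [[0,0,5],0,0.35],
    [[0,0,0],0,0.35],
    [[0,0,0],0,0.35]
  ]
}}

```text
time: 6.9
position: [0.4264, -0.1513, 0.3583]
tool_rot: [0.803, -0.596, 0.014, 0.007]
ft_force: [-0.6, -0.0, 0.0]
grip_width: 0.0567
```

```bash
python3 -c "from h import *;st()"
```

```text
6.9 [ 426.4 -151.3  358.3] tilt [ 0.0147 -0.0274] yaw -73.15 F [-0.6 -0.   0. ] w 0.05669936774771642 q [-0.5793  0.1447  1.696  -0.0156  1.2735  0.7017]
```

Emit:
{"method": "carry_out", "body": {
  "steps": [
    [[0,-2,-1.5],0,0.35],
    [[0,-2,-1.5],0,0.35],
    [[0,-2,-1.5],0,0.35],
    [[0,-2,-1.5],0,0.35],
    [[0,-1,-1.5],0,0.35],
    [[0,0,-1.5],0,0.35],
    [[0,0,-1.5],0,0.35],
    [[0,0,-1.5],0,0.35],
    [[0,0,-1.5],0,0.35],
    [[0,0,-1.5],0,0.35]
  ]
}}

```text
time: 7.9
position: [0.4259, -0.2466, 0.1921]
tool_rot: [0.802, -0.597, 0.01, 0.006]
ft_force: [0.1, -0.9, -0.2]
grip_width: 0.0568
```

```bash
python3 -c "from h import *;st()"
```

```text
7.9 [ 425.9 -246.6  192.1] tilt [ 0.0086 -0.0205] yaw -73.31 F [ 0.1 -0.9 -0.2] w 0.05681729346664985 q [-0.7469  0.4228  1.8274 -0.012   0.8711  0.5402]
```

Emit:
{"method": "carry_out", "body": {
  "steps": [
    [[0.1,0.1,-1.5],0.3,0.35],
    [[0.1,0.1,-1.5],0.3,0.35],
    [[0.1,0,-1.5],0,0.35],
    [[0.1,0,-1.5],0,0.35],
    [[0,0,-1.5],0,0.35],
    [[0,0,-1.5],0,0.35],
    [[0,0,-1.2],0,0.35],
    [[0,0,-1],0,0.35],
    [[0,0,-0.5],0,0.35],
    [[0,0,0],0,0.35]
  ]
}}

```text
time: 8.9
position: [0.4246, -0.2413, 0.0553]
tool_rot: [0.805, -0.594, -0.002, 0.004]
ft_force: [0.5, -0.3, 0.0]
grip_width: 0.0562
```

```bash
python3 -c "from h import *;st()"
```

```text
8.9 [ 424.6 -241.3   55.3] tilt [-0.0085 -0.0045] yaw -72.85 F [ 0.5 -0.3  0. ] w 0.05618764455015644 q [-0.7407  0.678   1.9115 -0.0171  0.5554  0.5453]
```

Emit:
{"method": "carry_out", "body": {
  "steps": [
    [[0.3,-0.15,-0.6],0,0.35],
    [[0.3,-0.15,-0.6],0,0.35],
    [[0,0,-0.5],0,0.35],
    [[0,0,-0.2],0,0.35],
    [[0,0,0],0,0.35]
  ]
}}

```text
time: 9.4
position: [0.4323, -0.2456, 0.0357]
tool_rot: [0.805, -0.594, -0.0, 0.004]
ft_force: [-0.2, -0.2, -0.4]
grip_width: 0.0562
```

```bash
python3 -c "from h import *;st()"
```

```text
9.4 [ 432.3 -245.6   35.7] tilt [-0.0058 -0.0068] yaw -72.84 F [-0.2 -0.2 -0.4] w 0.05624763382243788 q [-0.7365  0.7219  1.8973 -0.018   0.5222  0.5505]
```

Emit:
{"method": "carry_out", "body": {
  "steps": [
    [[0,0,0],0,0.6],
    [[0,0,0],0,0.7],
    [[0,0,0],0,0.85],
    [[0,0,0],0,1],
    [[0,0,0],0,1],
    [[0,0,0],0,1]
  ],
  "squeeze": 8
}}

```text
time: 10.0
position: [0.4325, -0.2458, 0.0366]
tool_rot: [0.805, -0.594, 0.001, 0.005]
ft_force: [1.1, -0.9, -0.3]
grip_width: 0.0201
```

Emit:
{"method": "carry_out", "body": {
  "steps": [
    [[0,0,0],0,1],
    [[0,0,0],0,1],
    [[0,0,0],0,1]
  ],
  "squeeze": 50
}}

```text
time: 10.3
position: [0.4325, -0.2457, 0.0366]
tool_rot: [0.805, -0.594, 0.0, 0.005]
ft_force: [0.7, 0.2, -0.5]
grip_width: 0.0198
```

```bash
python3 -c "from h import *;st()"
```

```text
10.3 [ 432.5 -245.7   36.6] tilt [-0.0046 -0.0079] yaw -72.84 F [ 0.7  0.2 -0.5] w 0.019757450547509128 q [-0.7365  0.72    1.8975 -0.018   0.5223  0.5505]
```

Emit:
{"method": "carry_out", "body": {
  "steps": [
    [[0,0,0.6],0,1],
    [[0,0,1],0,1],
    [[0,0,1.5],0,1],
    [[0,0,1.5],0,1],
    [[0,0,1.5],0,1],
    [[0,0,1.5],0,1],
    [[0,0,1.5],0,1],
    [[0,0,1.5],0,1],
    [[0,0,1.5],0,1],
    [[0,0,0.8],0,1]
  ]
}}

```text
time: 11.3
position: [0.43, -0.2434, 0.1749]
tool_rot: [0.805, -0.594, -0.001, 0.004]
ft_force: [1.0, -0.1, -1.4]
grip_width: 0.0196
```

```bash
python3 -c "from h import *;st()"
```

```text
11.3 [ 430.  -243.4  174.9] tilt [-0.0071 -0.0058] yaw -72.82 F [ 1.  -0.1 -1.4] w 0.01958472593035482 q [-0.7364  0.46    1.8246 -0.012   0.8584  0.5425]
```

Emit:
{"method": "carry_out", "body": {
  "steps": [
    [[0.5,2,0.5],0,1],
    [[0.5,2,0],0,1],
    [[0.5,2,0],0,1],
    [[0.5,2,0],0,1],
    [[0.5,2,0],0,1],
    [[0.5,2,0],0,1],
    [[0.5,2,0],0,1],
    [[0.5,2,0],0,1],
    [[0.5,2,0],0,1],
    [[0.5,2,0],0,1]
  ]
}}

```text
time: 12.3
position: [0.4788, -0.0379, 0.1848]
tool_rot: [0.803, -0.596, 0.001, 0.005]
ft_force: [-0.9, 0.3, -1.4]
grip_width: 0.0196
```

```bash
python3 -c "from h import *;st()"
```

```text
12.3 [478.8 -37.9 184.8] tilt [-0.0051 -0.0091] yaw -73.17 F [-0.9  0.3 -1.4] w 0.019556520112258818 q [-0.3061  0.4284  1.8477 -0.0134  0.8677  0.9796]
```

Emit:
{"method": "carry_out", "body": {
  "steps": [
    [[0.5,2,0],0,1],
    [[0.5,2,0],0,1],
    [[0.5,2,0],0,1],
    [[0.5,2,0],0,1],
    [[0.5,2,0],0,1],
    [[0.5,2,0],0,1],
    [[0.5,2,0],0,1],
    [[0.5,2,0],0,1],
    [[0.5,2,0],0,1],
    [[0.5,1,0],0,1]
  ]
}}

```text
time: 13.3
position: [0.5248, 0.162, 0.1862]
tool_rot: [0.803, -0.595, -0.002, 0.007]
ft_force: [-0.5, -0.4, -0.1]
grip_width: 0.0195
```

```bash
python3 -c "from h import *;st()"
```

```text
13.3 [524.8 162.  186.2] tilt [-0.0122 -0.0085] yaw -73.06 F [-0.5 -0.4 -0.1] w 0.019510694301794404 q [ 0.0997  0.5089  1.6724 -0.0088  0.9732  1.3799]
```

Emit:
{"method": "carry_out", "body": {
  "steps": [
    [[0.3,1,-1],0,1],
    [[0.2,1,-1],0,1],
    [[0,0,-1],0,1],
    [[0,0,-0.7],0,1],
    [[0,0,0],0,1]
  ]
}}

```text
time: 13.8
position: [0.529, 0.1826, 0.1449]
tool_rot: [0.804, -0.595, -0.003, 0.009]
ft_force: [-0.1, -0.3, -0.8]
grip_width: 0.0194
```

Run:
```python
from h import *
st();o=robot.get_obs();q=R.from_quat(o["tool_rot"])
t=cams.camera("top");s=cams.camera("scene")
m=o["position"]+q.apply([0,0,.0306]);print("mouth",m)
for c,n in((s,"s"),(t,"t")): print(n,proj(c,m),proj(c,[.530,.185,.088]))
a=crop(s,310,215,100,90,5);b=crop(t,205,150,60,60,5)
A=np.zeros((450,800,3),np.uint8);A[:450,:500]=a;A[:300,500:]=b
cv2.imwrite("pics/e1.png",A)
```

```text
13.8 [529.  182.6 144.9] tilt [-0.0154 -0.0099] yaw -73.01 F [-0.1 -0.3 -0.8] w 0.019386757603591185 q [ 0.1368  0.5826  1.6761 -0.0099  0.8995  1.4174]
mouth [0.5285467  0.18234442 0.1143198 ]
s [[349.28291514 250.1170715 ]] [[348.98208326 257.13337134]]
t [[230.58233725 168.75095689]] [[231.80951304 169.98851686]]
```

View pics/e1.png

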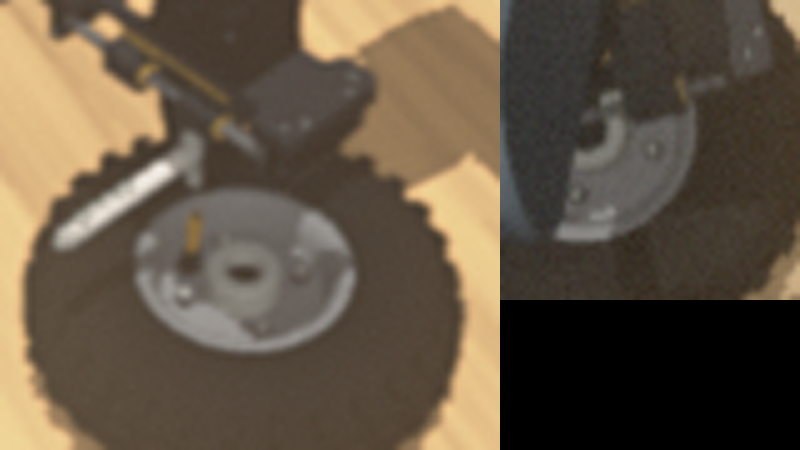

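Run:
```python
from h import *
t=cams.camera("top");s=cams.camera("scene")
T=lambda x,y:np.array([330+x/5-.4,138+y/5-.4]); W=lambda x,y:np.array([175+(x-400)/4-.375,130+y/4-.375]);S=lambda x,y:np.array([310+(x-380)/4-.375,230+y/4-.375]);S1=lambda x,y:np.array([255+x/4-.375,170+y/4-.375])
e=np.array([-.5,.1])
M=R.from_quat(s["rotation"]).as_matrix();print("scene right,up",M[:,0].round(2),M[:,1].round(2))
tray=ray(s,[S1(43,115)-e,S1(228,17)-e,S1(335,80)-e,S1(147,197)-e],.04).mean(0)
hub=ray(s,S(575,154)-e,.068)[0];head=ray(s,S1(248,62)-e,.042)[0]
print(tray,hub,head)
obs=[T(210,252),W(592,185),T(252,362)]
d=[o-proj(t,p)[0] for o,p in zip(obs,(tray,hub,head))];print("top residual px",d)
for dd in (d[1],np.mean(d,0),0*d[0]):
    x,f=tri(t,W(629,161)-dd,s,S(536.5,112)-e);print(x.round(4),f.round(2), "rel hub",(x-hub).round(4))
```

```text
scene right,up [-0.9   0.44 -0.01] [-0.28 -0.56  0.78]
[ 0.5011985  -0.21637165  0.04      ] [0.51556849 0.22038673 0.068     ] [ 0.42870588 -0.24255878  0.042     ]
top residual px [array([2.38189522, 1.97929799]), array([1.66896524, 0.04672482]), array([ 1.98623484, -0.41420961])]
[0.5305 0.1888 0.09  ] [ 0.13 -0.18  0.23  0.02] rel hub [ 0.0149 -0.0316  0.022 ]
[0.5314 0.1897 0.0913] [ 0.07 -0.1   0.13  0.01] rel hub [ 0.0159 -0.0307  0.0233]
[0.53   0.1854 0.0868] [-0.12  0.18 -0.22 -0.02] rel hub [ 0.0145 -0.035   0.0188]
```

Emit:
{"method": "carry_out", "body": {
  "steps": [
    [[0.2,0.3,-0.4],0,1],
    [[0.1,0.3,-0.4],0,1],
    [[0,0,-0.3],0,1],
    [[0,0,0],0,1]
  ]
}}

```text
time: 14.4
position: [0.5348, 0.1891, 0.1363]
tool_rot: [0.803, -0.595, -0.001, 0.006]
ft_force: [-0.1, -0.3, -0.1]
grip_width: 0.0197
```

Run:
```python
from h import *
st()
s=cams.camera("scene")
cv2.imwrite("pics/e2.png",crop(s,320,230,60,55,10))
```

```text
14.4 [534.8 189.1 136.3] tilt [-0.0082 -0.0088] yaw -73.08 F [-0.1 -0.3 -0.1] w 0.019717169542214665 q [ 0.1467  0.6015  1.6679 -0.0097  0.8817  1.4283]
```

View pics/e2.png

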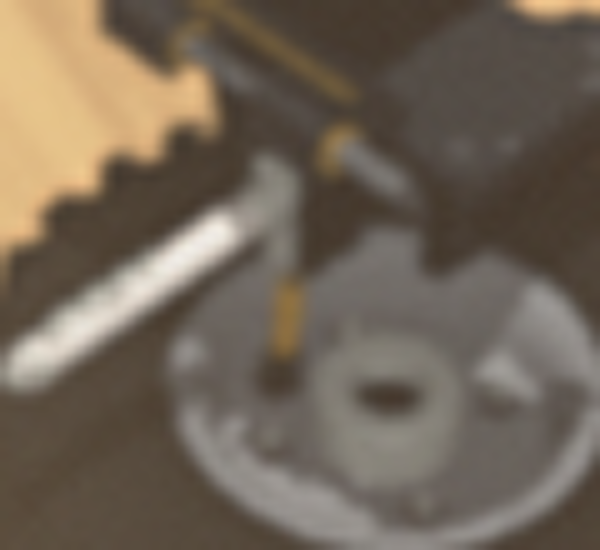

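Run:
```python
from h import *
s=cams.camera("scene");o=robot.get_obs();q=R.from_quat(o["tool_rot"]);k=16;x0,y0=335,238
I=crop(s,x0,y0,30,30,k);J=I.copy()
b=np.array([.956,.29,0]);th=np.linspace(0,2*np.pi,60)
for off,col in((0,(0,255,0)),(-.0025,(0,0,255))):
    for z in(0,.016):
        c=o["position"]+q.apply([0,0,.0306-z])+off*b
        P=proj(s,c+.01*np.c_[np.cos(th),np.sin(th),0*th])
        cv2.polylines(J,[((P-[x0,y0]+.47)*k).astype(int)],True,col,1)
cv2.imwrite("pics/e3.png",np.hstack([I,J])[:, :800] if False else cv2.resize(np.hstack([I,J]),(800,400)))
```

```text
(no output)
```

View pics/e3.png

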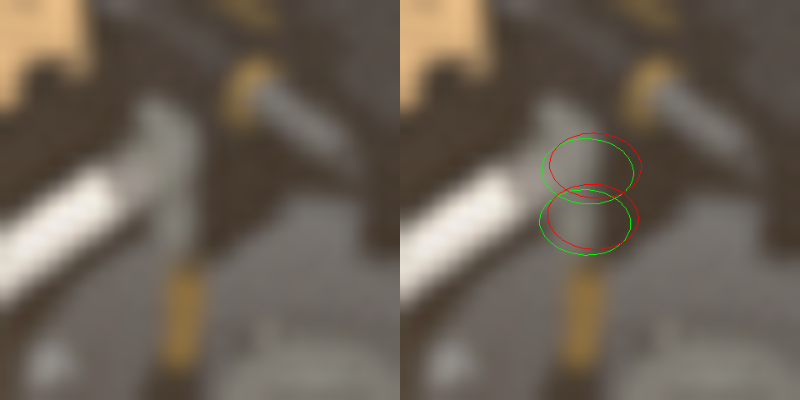

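Emit:
{"method": "carry_out", "body": {
  "steps": [
    [[0.1,-0.2,-0.3],0,1],
    [[0,0,-0.3],0,1],
    [[0,0,-0.3],0,1],
    [[0,0,0],0,1]
  ]
}}

```text
time: 14.9
position: [0.5361, 0.1868, 0.1271]
tool_rot: [0.803, -0.595, -0.0, 0.006]
ft_force: [-0.3, 0.4, -1.4]
grip_width: 0.0197
```

Run:
```python
from h import *
st()
```

```text
14.9 [536.1 186.8 127.1] tilt [-0.0073 -0.0087] yaw -73.09 F [-0.3  0.4 -1.4] w 0.019688774236226503 q [ 0.1423  0.6158  1.6731 -0.01    0.8611  1.4245]
```

Emit:
{"method": "carry_out", "body": {
  "steps": [
    [[0,0,-0.2],0,1],
    [[0,0,-0.2],0,1],
    [[0,0,0],0,1]
  ]
}}

```text
time: 15.2
position: [0.536, 0.1867, 0.1226]
tool_rot: [0.803, -0.595, -0.0, 0.006]
ft_force: [0.2, -1.1, -1.5]
grip_width: 0.0194
```

Run:
```python
from h import *
st()
```

```text
15.2 [536.  186.7 122.6] tilt [-0.0075 -0.0087] yaw -73.09 F [ 0.2 -1.1 -1.5] w 0.01942064004901378 q [ 0.1422  0.6228  1.6758 -0.01    0.8517  1.4246]
```

Emit:
{"method": "carry_out", "body": {
  "steps": [
    [[0,0,-0.2],0,1],
    [[0,0,-0.2],0,1],
    [[0,0,0],0,1]
  ]
}}

```text
time: 15.5
position: [0.5361, 0.1868, 0.1183]
tool_rot: [0.803, -0.595, -0.0, 0.006]
ft_force: [-0.0, -0.8, -0.8]
grip_width: 0.0198
```

Run:
```python
from h import *
st()
s=cams.camera("scene");cv2.imwrite("pics/e4.png",crop(s,330,235,40,40,12))
```

```text
15.5 [536.1 186.8 118.3] tilt [-0.0073 -0.0087] yaw -73.09 F [-0.  -0.8 -0.8] w 0.019791811628230606 q [ 0.1423  0.6295  1.6783 -0.0101  0.8423  1.4247]
```

View pics/e4.png

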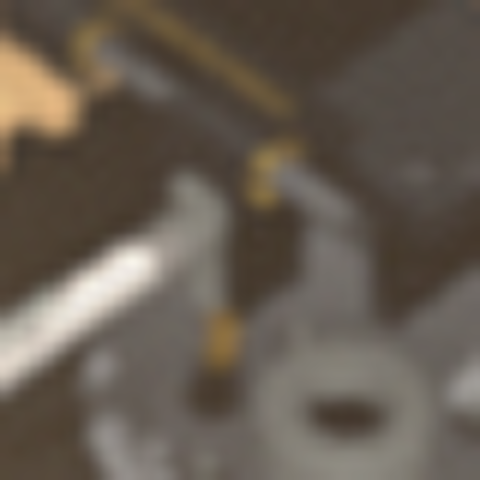

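Emit:
{"method": "carry_out", "body": {
  "steps": [
    [[0,-0.1,-0.1],0,1],
    [[0,0,-0.2],0,1],
    [[0,0,0],0,1]
  ]
}}

```text
time: 15.85
position: [0.5362, 0.1858, 0.1154]
tool_rot: [0.803, -0.596, -0.0, 0.005]
ft_force: [-0.5, 1.0, -2.0]
grip_width: 0.0195
```

Run:
```python
from h import *
st()
```

```text
15.85 [536.2 185.8 115.4] tilt [-0.0069 -0.0084] yaw -73.1 F [-0.5  1.  -2. ] w 0.019502943425915915 q [ 0.1405  0.6338  1.6808 -0.0098  0.835   1.4229]
```

Emit:
{"method": "carry_out", "body": {
  "steps": [
    [[0,0,-0.2],0,1],
    [[0,0,0],0,1],
    [[0,0,0],0,1]
  ]
}}

```text
time: 16.15
position: [0.5361, 0.1861, 0.1139]
tool_rot: [0.803, -0.596, -0.0, 0.005]
ft_force: [-1.1, 0.2, 0.7]
grip_width: 0.0196
```

Run:
```python
from h import *
st()
```

```text
16.15 [536.1 186.1 113.9] tilt [-0.0068 -0.0079] yaw -73.1 F [-1.1  0.2  0.7] w 0.019566557562106957 q [ 0.1408  0.6361  1.6818 -0.0093  0.8315  1.423 ]
```

Emit:
{"method": "carry_out", "body": {
  "steps": [
    [[0,0,-0.2],0,1],
    [[0,0,0],0,1],
    [[0,0,0],0,1]
  ]
}}

```text
time: 16.45
position: [0.5362, 0.1863, 0.1127]
tool_rot: [0.803, -0.595, -0.0, 0.005]
ft_force: [-1.5, -0.1, 2.0]
grip_width: 0.0193
```

Run:
```python
from h import *
st()
```

```text
16.45 [536.2 186.3 112.7] tilt [-0.0062 -0.0078] yaw -73.1 F [-1.5 -0.1  2. ] w 0.01932862288646299 q [ 0.141   0.638   1.6825 -0.0093  0.8283  1.423 ]
```

Emit:
{"method": "carry_out", "body": {
  "steps": [
    [[0,0,-0.2],0,1],
    [[0,0,-0.1],0,1],
    [[0,0,0],0,1]
  ]
}}

```text
time: 16.75
position: [0.5364, 0.1863, 0.1101]
tool_rot: [0.803, -0.595, 0.0, 0.005]
ft_force: [-0.8, 1.1, 2.8]
grip_width: 0.0192
```

Emit:
{"method": "carry_out", "body": {
  "steps": [
    [[0,0,-0.2],0,1],
    [[0,0,-0.1],0,1],
    [[0,0,0],0,1]
  ]
}}

```text
time: 17.05
position: [0.5366, 0.1862, 0.1072]
tool_rot: [0.803, -0.595, 0.0, 0.005]
ft_force: [-1.9, -0.8, 3.2]
grip_width: 0.0196
```

Run:
```python
from h import *
st()
```

```text
17.05 [536.6 186.2 107.2] tilt [-0.005  -0.0078] yaw -73.09 F [-1.9 -0.8  3.2] w 0.01959003528991099 q [ 0.1409  0.6466  1.6854 -0.0096  0.8156  1.4232]
```

Emit:
{"method": "carry_out", "body": {
  "steps": [
    [[0,0,-0.1],0,1],
    [[0,0,-0.1],0,1]
  ]
}}

```text
time: 17.25
position: [0.5369, 0.1862, 0.1057]
tool_rot: [0.803, -0.595, 0.001, 0.004]
ft_force: [-1.3, 0.1, 10.4]
grip_width: 0.0196
```

Emit:
{"method": "carry_out", "body": {
  "steps": [
    [[0,0,-0.1],0,1]
  ]
}}

```text
time: 17.35
position: [0.5375, 0.1862, 0.1055]
tool_rot: [0.803, -0.595, 0.001, 0.004]
ft_force: [-2.7, 0.3, 11.9]
grip_width: 0.0193
```

Emit:
{"method": "carry_out", "body": {
  "steps": [
    [[0,0,-0.1],0,1]
  ]
}}

```text
time: 17.45
position: [0.5383, 0.1863, 0.1056]
tool_rot: [0.803, -0.595, 0.002, 0.003]
ft_force: [-0.9, -0.2, 10.8]
grip_width: 0.0196
```

Emit:
{"method": "carry_out", "body": {
  "steps": [
    [[0,0,-0.1],0,1]
  ]
}}

```text
time: 17.55
position: [0.5391, 0.1863, 0.1057]
tool_rot: [0.803, -0.595, 0.003, 0.003]
ft_force: [-1.1, -0.2, 10.5]
grip_width: 0.0197
```

Run:
```python
from h import *
st()
```

```text
17.55 [539.1 186.3 105.7] tilt [ 0.0013 -0.0075] yaw -73.07 F [-1.1 -0.2 10.5] w 0.01974931270404108 q [ 0.1408  0.6497  1.6844 -0.0106  0.8073  1.4234]
```

Emit:
{"method": "carry_out", "body": {
  "steps": [
    [[-0.1,0,-0.14],0,1],
    [[-0.1,0,-0.15],0,1]
  ]
}}

```text
time: 17.75
position: [0.5394, 0.1864, 0.1055]
tool_rot: [0.804, -0.595, 0.005, 0.001]
ft_force: [-1.6, -0.4, 12.0]
grip_width: 0.0197
```

Emit:
{"method": "carry_out", "body": {
  "steps": [
    [[-0.1,0,-0.16],0,1]
  ]
}}

```text
time: 17.85
position: [0.5397, 0.1866, 0.1055]
tool_rot: [0.804, -0.595, 0.006, -0.0]
ft_force: [-2.2, 0.2, 13.0]
grip_width: 0.0193
```

Emit:
{"method": "carry_out", "body": {
  "steps": [
    [[-0.12,0,-0.2],0,1],
    [[-0.14,0,-0.2],0,1],
    [[-0.14,0,-0.2],0,1]
  ]
}}

```text
time: 18.15
position: [0.541, 0.187, 0.1053]
tool_rot: [0.804, -0.595, 0.011, -0.005]
ft_force: [-1.3, -0.5, 13.0]
grip_width: 0.0193
```

Emit:
{"method": "carry_out", "body": {
  "steps": [
    [[-0.16,0,-0.21],0,1],
    [[-0.16,0,-0.21],0,1],
    [[-0.16,0,-0.21],0,1],
    [[-0.16,0,-0.21],0,1]
  ]
}}

```text
time: 18.55
position: [0.5444, 0.1878, 0.1052]
tool_rot: [0.804, -0.595, 0.021, -0.014]
ft_force: [-0.4, -0.8, 11.1]
grip_width: 0.0192
```

Run:
```python
from h import *
st()
for i in range(4): cams.camera("scene"); st()
```

```text
18.55 [544.4 187.8 105.2] tilt [ 0.0496 -0.003 ] yaw -73.02 F [-0.4 -0.8 11.1] w 0.019191555698971276 q [ 0.1432  0.6437  1.7052 -0.0148  0.744   1.428 ]
18.6 [544.3 187.8 105.2] tilt [ 0.0497 -0.003 ] yaw -73.02 F [ 0.1 -0.2 11.7] w 0.019256555620391125 q [ 0.1433  0.6437  1.7054 -0.0149  0.7438  1.428 ]
18.65 [544.3 187.7 105.1] tilt [ 0.0495 -0.0031] yaw -73.02 F [-0.9 -0.2 12. ] w 0.01909517862474211 q [ 0.1432  0.6438  1.7053 -0.0149  0.744   1.428 ]
18.7 [544.3 187.8 105.2] tilt [ 0.0494 -0.0031] yaw -73.02 F [-0.5  0.2 11.5] w 0.01953971773413998 q [ 0.1432  0.6438  1.7052 -0.0149  0.7442  1.428 ]
18.75 [544.3 187.8 105.2] tilt [ 0.0493 -0.0031] yaw -73.02 F [-0.5 -0.3 12.5] w 0.019602306160810632 q [ 0.1432  0.6438  1.7051 -0.0149  0.7443  1.428 ]
```

Emit:
{"method": "carry_out", "body": {
  "steps": [
    [[-0.1,0,-0.3],0,1]
  ]
}}

```text
time: 18.85
position: [0.5453, 0.1876, 0.1044]
tool_rot: [0.804, -0.594, 0.023, -0.015]
ft_force: [-4.8, -2.7, 20.5]
grip_width: 0.0195
```

Run:
```python
from h import *
for i in range(4): cams.camera("scene"); st()
```

```text
18.9 [545.1 187.5 104.4] tilt [ 0.0539 -0.0035] yaw -72.98 F [-3.  -3.2 17.4] w 0.019522158692763185 q [ 0.1431  0.6447  1.7069 -0.0166  0.7371  1.4284]
18.95 [545.1 187.5 104.4] tilt [ 0.054  -0.0034] yaw -72.99 F [-2.1 -2.4 16.2] w 0.0191502448646083 q [ 0.143   0.6446  1.7069 -0.0165  0.7372  1.4284]
19.0 [545.1 187.5 104.5] tilt [ 0.054  -0.0034] yaw -72.99 F [-2.3 -2.4 15.7] w 0.019340367595885886 q [ 0.143   0.6445  1.707  -0.0165  0.7372  1.4284]
19.05 [545.  187.5 104.4] tilt [ 0.0539 -0.0034] yaw -73.0 F [-2.8 -2.  16.6] w 0.019748220828344234 q [ 0.143   0.6446  1.7071 -0.0164  0.7372  1.4284]
```

Run:
```python
from h import *
for i in range(14): s=cams.camera("scene")
st();cv2.imwrite("pics/f1.png",crop(s,310,225,80,60,8))
```

```text
19.75 [545.1 187.5 104.5] tilt [ 0.054  -0.0034] yaw -72.99 F [-1.8 -2.6 16.4] w 0.019274943749574888 q [ 0.143   0.6445  1.707  -0.0164  0.7372  1.4284]
```

View pics/f1.png

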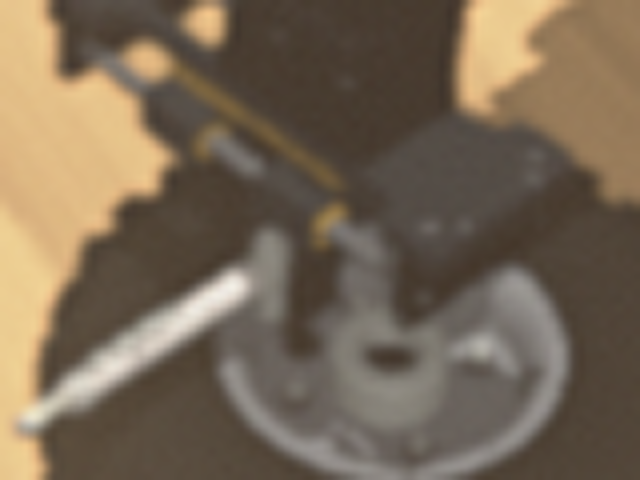

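The rod is clearly out by about 20 mm (end at (25,420)), and the push held steady at about 17 N for 0.9 s. Now I'll lift off.

Emit:
{"method": "carry_out", "body": {
  "steps": [
    [[0,0,0.3],0,1],
    [[0,0,0.3],0,1],
    [[0,0,0.4],0,1],
    [[0,0,0.5],0,1],
    [[0,0,0.6],0,1],
    [[0,0,0.8],0,1],
    [[0,0,1],0,1],
    [[0,0,1],0,1],
    [[0,0,1],0,1],
    [[0,0,0.5],0,1]
  ]
}}

```text
time: 20.75
position: [0.5447, 0.1869, 0.1714]
tool_rot: [0.804, -0.594, 0.022, -0.014]
ft_force: [0.2, -0.3, -1.4]
grip_width: 0.0193
```

Run:
```python
from h import *
st()
```

```text
20.75 [544.7 186.9 171.4] tilt [ 0.0525 -0.0042] yaw -72.99 F [ 0.2 -0.3 -1.4] w 0.01926626516917363 q [ 0.1424  0.5411  1.6627 -0.015   0.8865  1.425 ]
```

Emit:
{"method": "carry_out", "body": {
  "steps": [
    [[-0.5,-2,0.5],0,1],
    [[-0.5,-2,0.5],0,1],
    [[-0.5,-2,0.5],0,1],
    [[-0.5,-2,0],0,1],
    [[-0.5,-2,0],0,1],
    [[-0.5,-2,0],0,1],
    [[-0.5,-2,0],0,1],
    [[-0.5,-2,0],0,1],
    [[-0.5,-2,0],0,1],
    [[-0.5,-2,0],0,1]
  ]
}}

```text
time: 21.75
position: [0.4948, -0.0174, 0.1936]
tool_rot: [0.806, -0.592, 0.027, -0.017]
ft_force: [0.3, 0.0, -0.8]
grip_width: 0.0195
```

Emit:
{"method": "carry_out", "body": {
  "steps": [
    [[-0.5,-2,0],0,1],
    [[-0.5,-2,0],0,1],
    [[-0.5,-2,0],0,1],
    [[-0.5,-2,0],0,1],
    [[-0.5,-2,0],0,1],
    [[-0.5,-2,0],0,1],
    [[-0.5,-2,0],0,1],
    [[-0.5,-2,0],0,1],
    [[-0.5,-2,0],0,1],
    [[-0.5,-1.5,0],0,1]
  ]
}}

```text
time: 22.75
position: [0.4429, -0.2219, 0.1986]
tool_rot: [0.806, -0.592, 0.03, -0.017]
ft_force: [-0.3, -0.4, -1.6]
grip_width: 0.0195
```

Emit:
{"method": "carry_out", "body": {
  "steps": [
    [[0,0,5],0,1],
    [[0,0,5],0,1],
    [[0,0,0],0,1],
    [[0,0,0],0,1]
  ]
}}

```text
time: 23.15
position: [0.4412, -0.2245, 0.3003]
tool_rot: [0.804, -0.594, 0.028, -0.017]
ft_force: [-0.7, 0.2, -2.0]
grip_width: 0.0196
```

Run:
```python
from h import *
st()
```

```text
23.15 [ 441.2 -224.5  300.3] tilt [ 0.0656 -0.0067] yaw -72.91 F [-0.7  0.2 -2. ] w 0.01963132092130993 q [-0.7194  0.2577  1.7195  0.0426  1.111   0.5343]
```

Run:
```python
from h import *
s=cams.camera("scene");o=robot.get_obs();q=R.from_quat(o["tool_rot"])
head=o["position"]+q.apply([0,0,.003]); yaw=np.radians(17.1)
def line(p):
    d=np.array([np.cos(yaw)*np.cos(p),np.sin(yaw)*np.cos(p),np.sin(p)]); return d
hsv=cv2.cvtColor(s["pixels"],cv2.COLOR_RGB2HSV)
a,b=proj(s,[head+.01*line(0),head+.16*line(0)]);print(a,b)
m=np.zeros(hsv.shape[:2],np.uint8);cv2.line(m,tuple(a.astype(int)),tuple(b.astype(int)),255,25)
mask=(m>0)&(hsv[...,2]>175)&(hsv[...,1]<50)
n,l,stt,_=cv2.connectedComponentsWithStats(mask.astype(np.uint8));i=1+np.argmax(stt[1:,4]);ys,xs=np.where(l==i);print(stt[i])
vx,vy,x0,y0=cv2.fitLine(np.c_[xs,ys].astype(np.float32),cv2.DIST_L2,0,.01,.01).ravel();print("obs slope",np.degrees(np.arctan2(vy,vx))%180,x0,y0)
for p in(-.15,-.1,-.05,0,.05,.1):
    u,v=proj(s,[head+.02*line(p),head+.11*line(p)]);w=v-u;print(p,np.degrees(np.arctan2(w[1],w[0]))%180)
I=crop(s,int(min(a[0],b[0]))-15,int(min(a[1],b[1]))-25,80,65,8);cv2.imwrite("pics/g1.png",I)
```

```text
[312.75649577 129.23777991] [278.33082315 144.98709646]
[291 130  21   7  45]
obs slope 162.04697 301.15555 133.08888
-0.15 147.21734816811139
-0.1 149.83564489528845
-0.05 152.56581071112888
0 155.4164952853726
0.05 158.39599398099978
0.1 161.51192168051307
```

View pics/g1.png

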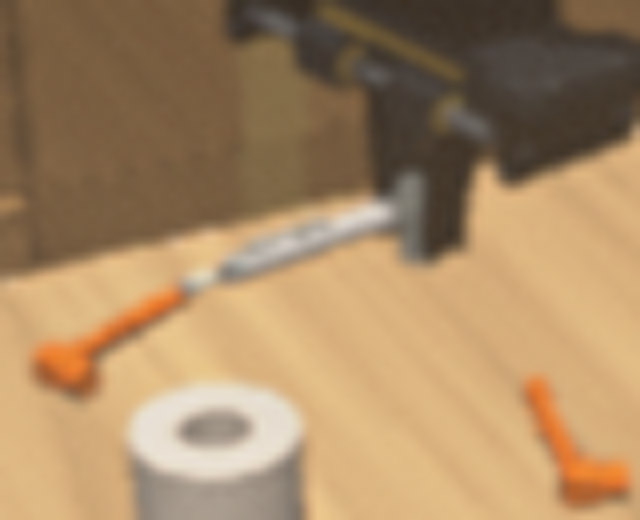

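Emit:
{"method": "carry_out", "body": {
  "steps": [
    [[-0.1,-0.3,-1.5],0,1],
    [[-0.1,-0.3,-1.5],0,1],
    [[-0.1,-0.3,-1.5],0,1],
    [[-0.1,-0.3,-1.5],0,1],
    [[-0.1,-0.3,-1.5],0,1],
    [[-0.1,-0.2,-1.5],0,1],
    [[-0.1,-0.2,-1.5],0,1],
    [[0,0,-1.0],0,1],
    [[0,0,-0.5],0,1]
  ]
}}

```text
time: 24.1
position: [0.4285, -0.2373, 0.1666]
tool_rot: [0.805, -0.593, 0.019, -0.018]
ft_force: [-0.5, -0.8, -1.2]
grip_width: 0.0193
```

Run:
```python
from h import *
st()
```

```text
24.1 [ 428.5 -237.3  166.6] tilt [0.0519 0.0063] yaw -72.72 F [-0.5 -0.8 -1.2] w 0.019330085324709496 q [-0.7583  0.4564  1.8735  0.0573  0.7791  0.4705]
```

Emit:
{"method": "carry_out", "body": {
  "steps": [
    [[0.5,3,2],0,1],
    [[0.5,3,2],0,1],
    [[0.5,3,2],0,1],
    [[0.5,3,2],0,1],
    [[0.5,3,2],0,1],
    [[0.5,3,2],0,1],
    [[0.5,3,2],0,1],
    [[0.5,3,2],0,1],
    [[0.5,3,2],0,1],
    [[0,0,0],0,1]
  ]
}}

```text
time: 25.1
position: [0.4719, 0.0454, 0.3502]
tool_rot: [0.804, -0.594, 0.016, -0.02]
ft_force: [-0.0, -0.5, -1.4]
grip_width: 0.0195
```

Run:
```python
from h import *
st()
```

```text
25.1 [471.9  45.4 350.2] tilt [0.05   0.0133] yaw -72.85 F [-0.  -0.5 -1.4] w 0.019495987014625963 q [-0.1533  0.175   1.6817  0.022   1.2376  1.1115]
```

Emit:
{"method": "carry_out", "body": {
  "steps": [
    [[0,0,-1.5],0,1],
    [[0,0,-1.5],0,1],
    [[0,0,-1.5],0,1],
    [[0,0,-1.5],0,1],
    [[0,0,-1.5],0,1],
    [[0,0,-1.5],0,1],
    [[0,0,-1.5],0,1],
    [[0,0,-1.5],0,1],
    [[0,0,-1.5],0,1],
    [[0,0,0],0,1]
  ]
}}

```text
time: 26.1
position: [0.4656, 0.0429, 0.2059]
tool_rot: [0.805, -0.592, 0.014, -0.017]
ft_force: [-0.4, -0.1, -1.2]
grip_width: 0.0192
```

Run:
```python
from h import *
st()
```

```text
26.1 [465.6  42.9 205.9] tilt [0.0419 0.0102] yaw -72.66 F [-0.4 -0.1 -1.2] w 0.01920447382846518 q [-0.1583  0.3627  1.8873  0.0222  0.852   1.0954]
```

Emit:
{"method": "carry_out", "body": {
  "steps": [
    [[0,0,5],0,1],
    [[0,0,5],0,1],
    [[0,0,5],0,1],
    [[0,0,0],0,1]
  ]
}}

```text
time: 26.5
position: [0.4626, 0.0414, 0.3586]
tool_rot: [0.805, -0.593, 0.01, -0.014]
ft_force: [0.5, 0.2, -1.6]
grip_width: 0.0195
```

Run:
```python
from h import *
st()
```

```text
26.5 [462.6  41.4 358.6] tilt [0.0319 0.0107] yaw -72.75 F [ 0.5  0.2 -1.6] w 0.0195042054504392 q [-0.1619  0.1594  1.6768  0.0164  1.2757  1.1033]
```

Emit:
{"method": "carry_out", "body": {
  "steps": [
    [[0,0,-2.2],0,1],
    [[0,0,-2.2],0,1],
    [[0,0,-2.2],0,1],
    [[0,0,-2.2],0,1],
    [[0,0,-2.2],0,1],
    [[0,0,-2.2],0,1],
    [[0,0,0],0,1]
  ]
}}

```text
time: 27.2
position: [0.46, 0.0395, 0.2246]
tool_rot: [0.805, -0.593, 0.013, -0.014]
ft_force: [-1.4, 1.2, -0.5]
grip_width: 0.0193
```

Run:
```python
from h import *
st()
```

```text
27.2 [460.   39.5 224.6] tilt [0.0383 0.0077] yaw -72.79 F [-1.4  1.2 -0.5] w 0.019288762697520934 q [-0.166   0.3257  1.8771  0.0178  0.9023  1.0937]
```

Emit:
{"method": "carry_out", "body": {
  "steps": [
    [[0,0,5],0,1],
    [[0,0,5],0,1],
    [[0,0,5],0,1],
    [[0,0,0],0,1]
  ]
}}

```text
time: 27.6
position: [0.457, 0.039, 0.3789]
tool_rot: [0.805, -0.594, 0.01, -0.013]
ft_force: [1.0, -0.2, -1.6]
grip_width: 0.0197
```

Emit:
{"method": "carry_out", "body": {
  "steps": [
    [[-0.2,-2,-1.5],0,1],
    [[-0.2,-2,-1.5],0,1],
    [[-0.2,-2,-1.5],0,1],
    [[-0.2,-2,-1.5],0,1],
    [[-0.2,-2,-1.5],0,1],
    [[-0.2,-2,-1.5],0,1],
    [[-0.2,-2,-1.5],0,1],
    [[-0.2,-2,-1.5],0,1],
    [[-0.2,-2,-1.5],0,1],
    [[-0.2,-2,0],0,1]
  ]
}}

```text
time: 28.6
position: [0.432, -0.1651, 0.2437]
tool_rot: [0.806, -0.591, 0.014, -0.015]
ft_force: [0.4, -0.5, -1.0]
grip_width: 0.0195
```

Run:
```python
from h import *
st()
```

```text
28.6 [ 432.  -165.1  243.7] tilt [0.0404 0.0077] yaw -72.52 F [ 0.4 -0.5 -1. ] w 0.019493620476717693 q [-0.6265  0.2982  1.8497  0.0364  0.9658  0.6188]
```

Emit:
{"method": "carry_out", "body": {
  "steps": [
    [[0,-1.8,-1],-0.3,1],
    [[0,-1.8,-1],0,1],
    [[0,-1.8,-1],0,1],
    [[0,-1.8,-1],0,1],
    [[0,-0.8,-1],0,1],
    [[0,0,-1],0,1],
    [[0,0,-1],0,1],
    [[0,0,-0.5],0,1],
    [[0,0,0],0,1]
  ]
}}

```text
time: 29.5
position: [0.4287, -0.2482, 0.1643]
tool_rot: [0.804, -0.595, 0.013, -0.015]
ft_force: [-0.4, 0.5, -1.7]
grip_width: 0.0195
```

Run:
```python
from h import *
st()
```

```text
29.5 [ 428.7 -248.2  164.3] tilt [0.0381 0.0091] yaw -73.01 F [-0.4  0.5 -1.7] w 0.019459186367959732 q [-0.7703  0.4701  1.8526  0.0462  0.7985  0.4719]
```

Emit:
{"method": "carry_out", "body": {
  "steps": [
    [[0.1,0.1,-1.3],0.2,1],
    [[0.1,0.1,-1.3],0,1],
    [[0,0,-1.3],0,1],
    [[0,0,-1.3],0,1],
    [[0,0,-1.3],0,1],
    [[0,0,-1.0],0,1],
    [[0,0,-0.8],0,1],
    [[0,0,-0.5],0,1],
    [[0,0,0],0,1]
  ]
}}

```text
time: 30.4
position: [0.4337, -0.243, 0.076]
tool_rot: [0.807, -0.59, 0.016, -0.015]
ft_force: [-0.0, 0.3, -0.6]
grip_width: 0.0195
```

Run:
```python
from h import *
st()
```

```text
30.4 [ 433.7 -243.    76. ] tilt [0.0436 0.0053] yaw -72.4 F [-0.   0.3 -0.6] w 0.019528408273612387 q [-0.7556  0.6355  1.9103  0.0626  0.5686  0.4555]
```

Emit:
{"method": "carry_out", "body": {
  "steps": [
    [[-0.15,-0.17,-0.4],-0.4,1],
    [[-0.15,-0.17,-0.5],0,1],
    [[0,0,-0.6],0,1],
    [[0,0,-0.6],0,1],
    [[0,0,-0.5],0,1],
    [[0,0,-0.2],0,1],
    [[0,0,0],0,1]
  ]
}}

```text
time: 31.1
position: [0.4311, -0.2477, 0.0464]
tool_rot: [0.804, -0.594, 0.017, -0.015]
ft_force: [0.6, -0.5, -1.1]
grip_width: 0.0192
```

Run:
```python
from h import *
st()
```

```text
31.1 [ 431.1 -247.7   46.4] tilt [0.0454 0.0032] yaw -72.87 F [ 0.6 -0.5 -1.1] w 0.01918470135321878 q [-0.7664  0.695   1.9227  0.0713  0.4944  0.443 ]
```

Emit:
{"method": "carry_out", "body": {
  "steps": [
    [[0,0.1,-0.3],0,1],
    [[0,0,-0.2],0,1],
    [[0,0,-0.15],0,1],
    [[0,0,0],0,1]
  ]
}}

```text
time: 31.5
position: [0.4313, -0.2466, 0.0395]
tool_rot: [0.804, -0.594, 0.018, -0.015]
ft_force: [0.2, 0.1, -1.0]
grip_width: 0.0191
```

Emit:
{"method": "carry_out", "body": {
  "steps": [
    [[0,0,-0.1],0,1],
    [[0,0,0],0,1]
  ]
}}

```text
time: 31.7
position: [0.4315, -0.2466, 0.0386]
tool_rot: [0.805, -0.594, 0.018, -0.015]
ft_force: [0.8, 0.7, 0.1]
grip_width: 0.0192
```

Run:
```python
from h import *
st()
```

```text
31.7 [ 431.5 -246.6   38.6] tilt [0.0461 0.0025] yaw -72.85 F [0.8 0.7 0.1] w 0.019244837711461793 q [-0.7643  0.7108  1.926   0.074   0.4743  0.4416]
```

Emit:
{"method": "carry_out", "body": {
  "steps": [
    [[0,0,-0.1],0,1],
    [[0,0,0],0,1]
  ]
}}

```text
time: 31.9
position: [0.4315, -0.2467, 0.0377]
tool_rot: [0.804, -0.594, 0.018, -0.015]
ft_force: [0.7, 0.7, -2.6]
grip_width: 0.0193
```

Emit:
{"method": "carry_out", "body": {
  "steps": [
    [[0,0,-0.1],0,1],
    [[0,0,0],0,1]
  ]
}}

```text
time: 32.1
position: [0.4317, -0.2469, 0.0369]
tool_rot: [0.804, -0.594, 0.018, -0.015]
ft_force: [0.1, -0.1, 0.7]
grip_width: 0.0196
```

Emit:
{"method": "carry_out", "body": {
  "steps": [
    [[0,0,-0.1],0,1],
    [[0,0,0],0,1]
  ]
}}

```text
time: 32.3
position: [0.4317, -0.2468, 0.0368]
tool_rot: [0.804, -0.594, 0.019, -0.015]
ft_force: [0.2, 0.9, 1.3]
grip_width: 0.0192
```

Run:
```python
from h import *
f=[]
for i in range(6): cams.camera("scene"); f.append(robot.get_obs()["ft_force"])
print(np.mean(f,0));st()
```

```text
[-0.62695553  0.30880144  3.83044065]
32.6 [ 431.8 -246.8   36.6] tilt [0.0472 0.0017] yaw -72.86 F [-0.2  1.1  5.3] w 0.019531381954244288 q [-0.7643  0.7149  1.9266  0.0753  0.4683  0.4404]
```

Emit:
{"method": "carry_out", "body": {
  "steps": [
    [[0,0,0],0,1],
    [[0,0,0],0,1],
    [[0,0,0],0,1]
  ],
  "squeeze": 15
}}

```text
time: 32.9
position: [0.4318, -0.2469, 0.0366]
tool_rot: [0.804, -0.594, 0.019, -0.015]
ft_force: [0.0, -0.2, 3.2]
grip_width: 0.0201
```

Emit:
{"method": "carry_out", "body": {
  "steps": [
    [[0,0,0],0,1],
    [[0,0,0],0,1],
    [[0,0,0],0,1],
    [[0,0,0],0,1],
    [[0,0,0],0,1]
  ],
  "squeeze": 3
}}

```text
time: 33.4
position: [0.432, -0.2471, 0.0364]
tool_rot: [0.804, -0.594, 0.019, -0.015]
ft_force: [0.2, 0.2, 2.4]
grip_width: 0.02
```

Emit:
{"method": "carry_out", "body": {
  "steps": [
    [[0,0,0],0,0.75],
    [[0,0,0],0,0.72],
    [[0,0,0],0,0.65],
    [[0,0,0],0,0.5],
    [[0,0,0],0,0.4],
    [[0,0,0],0,0.4]
  ]
}}

```text
time: 34.0
position: [0.4322, -0.2473, 0.0356]
tool_rot: [0.804, -0.594, 0.019, -0.015]
ft_force: [0.6, -0.5, 0.9]
grip_width: 0.0463
```

Run:
```python
from h import *
st()
```

```text
34.0 [ 432.2 -247.3   35.6] tilt [0.0476 0.0014] yaw -72.88 F [ 0.6 -0.5  0.9] w 0.04630372723585991 q [-0.7643  0.7173  1.9257  0.0756  0.4664  0.4404]
```

Released. Now I'll raise the hand clear and check.

Emit:
{"method": "carry_out", "body": {
  "steps": [
    [[0,0,0.8],0,0.4],
    [[0,0,1.5],0,0.4],
    [[0,0,2],0,0.4],
    [[0,0,2],0,0.4],
    [[0,0,2],0,0.4],
    [[0,0,3],0,0.4],
    [[0,0,3],0,0.4],
    [[0,1,3],0,0.4],
    [[0,3,2],0,0.4],
    [[0,4,0],0,0.4]
  ]
}}

```text
time: 35.0
position: [0.4322, -0.1689, 0.2406]
tool_rot: [0.802, -0.597, 0.022, -0.014]
ft_force: [0.7, 0.1, 0.0]
grip_width: 0.0526
```

Emit:
{"method": "carry_out", "body": {
  "steps": [
    [[0,4,0],0,0.4],
    [[0,4,0],0,0.4],
    [[0,4,0],0,0.4],
    [[0,4,0],0,0.4],
    [[0,4,0],0,0.4],
    [[0,4,0],0,0.4],
    [[0,3,0],0,0.4],
    [[0,0,0],0,0.4]
  ]
}}

```text
time: 35.8
position: [0.4281, 0.1142, 0.2473]
tool_rot: [0.802, -0.596, 0.027, -0.016]
ft_force: [-0.3, -0.0, 0.2]
grip_width: 0.0524
```

Run:
```python
from h import *
st()
t=cams.camera("top");s=cams.camera("scene")
a=crop(s,255,150,95,80,4);b=crop(t,330,138,80,100,4)
c=crop(s,310,230,100,90,3)
A=np.zeros((590,720,3),np.uint8);A[:320,:380]=a;A[:400,390:710]=b;A[320:590,:300]=c
cv2.imwrite("pics/z1.png",A)
```

```text
35.8 [428.1 114.2 247.3] tilt [ 0.0621 -0.0055] yaw -73.29 F [-0.3 -0.   0.2] w 0.052370140186365016 q [ 0.0115  0.2574  1.903  -0.0078  0.9191  1.2945]
```

View pics/z1.png

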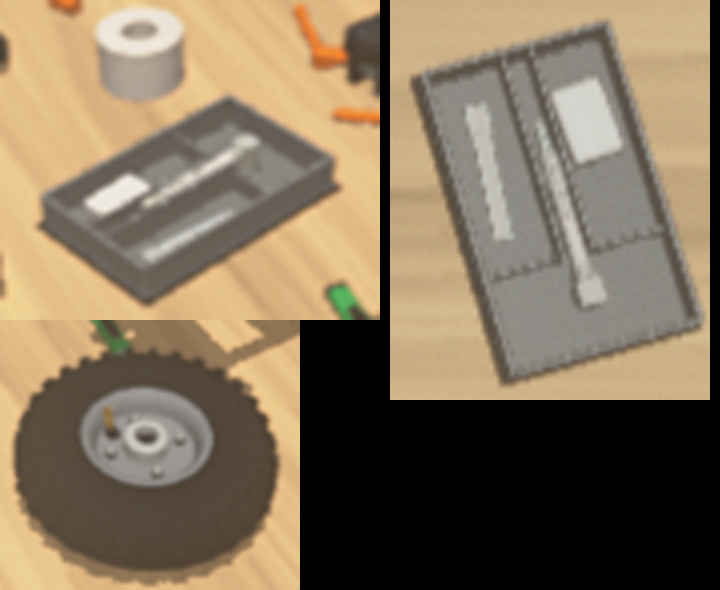

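Run:
```python
from rig import robot
print(robot.hand_in())
```

```text
the job is handed in; nothing more can be done
None
```

I took the tyre's pressure, laid the gauge back in its place in the tray, and handed the job in at about 36 s. The hand-in gave no verdict.

- **On the valve:** I pressed the chuck home and held it with the arm still for about 0.9 s. The wrist force was steady at 16–17 N, which is about 17 N on the valve allowing for the gauge's weight. It read 20.5 N for a moment as the push began, below the 25 N strain level. I never measured the pin's travel or the contact force itself. I inferred them from the wrist force and from the rod, which had come out.
- **Back in the tray:** the last picture shows the head at the same pixel as at the start, to within half a pixel (about 1.5 mm). The barrel lies in the channel and the rod is still out about 18 mm. The valve is free, and the tray and what lies in it look unmoved. I did not look again at the other loose things. The gripper is open and well away.

**What disagreed:**
- **Cameras:** they differed by about 5 mm, so I corrected the valve position from close by and confirmed it by feel.
- **Hand tilt:** fast moves and pressing left the hand leaning about 0.05 rad. I partly corrected this before setting the gauge down and released it with the lightest grip. I judged that the gauge lies level only by eye from the last picture.

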